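# Dry the cam: shut its bay and start its fan

### The job

The climbing cam needs drying: slide the drying cabinet's door fully home, to its end stop, over the bay that holds the cam. Then start that bay's fan: twist the spring-return knob in front of it clockwise to its stop, hold it there for a moment, and let it spring back. Do not turn the other bay's knob, start no fan before the door is home, and leave the gear in the bays and on the bench where it lies.

Things in the scene. Friction and masses are not known exactly. Their poses are not given: they have to be found in the camera images.
- cabinet: smoke-grey acrylic drying cabinet fixed to the bench, box 372 wide (y), 180 deep (x), 114 high, open on top; along its front (robot side) a grey ledge 110 deep, 50 high carries two knobs. Origin under the middle of the box; x to the back, y to the left seen from the robot, z up. A left and a right bay, each about 123 wide, with a solid grey fan housing 114 wide between them
- bay_left (a point): centre of the left bay's floor, 12 above the bench, 120 to the left (+y) of the cabinet's middle
- bay_right (a point): centre of the right bay's floor, 12 above the bench, 120 to the right (-y) of the cabinet's middle
- door (a joint): sliding door: smoke-grey plate 184 deep (x), 124 wide (y), 6 thick on the cabinet's top, top face 120 above the bench; metres along the cabinet's y: 0 midway over the fan housing, +0.12 (stop) home over the left bay, -0.12 (stop) home over the right bay; starts near the middle; about 2 N of friction, stays where it is left
- door_tab (a point): middle of the top of the aluminium tab on the door, 162 above the bench; the tab is 64 long along the cabinet's x, 12 thick along y and stands 42 above the door plate; axes as the cabinet
- knob_left (a joint): the knob of the left bay's fan (rad); rests at 0 with its bar 0.6 rad anticlockwise of the cabinet's x axis (seen from above), grows clockwise to the stop at 1.2 rad; a light spring (0.04 N m at rest, 0.14 N m at the stop) drives it back to 0 when let go
- knob_right (a joint): the knob of the right bay's fan (rad); rests at 0 with its bar 0.6 rad anticlockwise of the cabinet's x axis (seen from above), grows clockwise to the stop at 1.2 rad; a light spring (0.04 N m at rest, 0.14 N m at the stop) drives it back to 0 when let go
- knob_left_grip (a point): point on the axis of the left knob, at gripping height, 12 mm below the top of its bar, 34 mm above the ledge; x runs along the bar, z up. The black bar is 64 long, 14 thick and 34 tall and stands on a 60 diameter disc on the ledge; 120 to the left of the cabinet's middle, 150 in front of it
- knob_right_grip (a point): point on the axis of the right knob, at gripping height, 12 mm below the top of its bar, 34 mm above the ledge; x runs along the bar, z up. The black bar is 64 long, 14 thick and 34 tall and stands on a 60 diameter disc on the ledge; 120 to the right of the cabinet's middle, 150 in front of it
- cam: silver climbing cam, 135 long, 68 wide, 44 high, lying in one of the bays: four round lobes on an axle at its +x end, a stem with a cross-bar trigger, and a thumb loop at its -x end; origin at mid-length on its underside
- belay: steel belay device lying in the other bay: box with two slots, 70 by 56 by 30, and a wire loop reaching 75 along -x; origin under the middle of the box
- headlamp: bystander: red plastic headlamp, 62 by 90 by 45, origin under its middle
- nut_tool: bystander: flat green nut tool 203 long along x, 22 wide, 6 thick, origin on its underside near the middle
- carabiner: bystander: steel carabiner lying flat on the ledge between the knobs, 117 long along x, 65 wide, 12 thick, origin on its underside at the middle
- mug: bystander: steel mug, 80 diameter, 90 high, handle at its +y, origin under its middle
- tape: bystander: roll of tape lying flat, 100 diameter, 25 high, origin under its middle
- tin: bystander: round tin, 70 diameter, 60 high, origin under its middle
There are look-alikes about, which are no part of the job. Leave any turquoise look-alike of the cam alone. Leave any green look-alike of the belay alone.

How it is judged:
By the outcome, as a careful person would: the job done as asked, in the order asked, and still so for the second after the job is handed in, with the robot touching nothing.
It also fails if it takes over 58 s, if anything falls off the work surface, if the arm or the gripper's body presses on something with over 40 N, if the wrist force passes 120 N, or if a joint passes its speed limit or range.

### The arm

A 7-joint arm with a two-finger parallel gripper is mounted at the origin on the work surface. World frame = base frame: x ahead of the robot, y to its left, z up, the work surface at z = 0. Lengths are in m, angles in degrees, forces in N, time in s.
With the tool pointing down it reaches from about 0.425 to 1.025 m from the base axis. Payload 9.4 kg.
Tool frame: the origin (TCP) lies at the very end of the fingers, on their centre line; the grasp point (between the pads) lies pinch_z behind it (pinch_z is the distance from the TCP to the grasp point, in m); z points along the fingers, y is the line along which they close (so a half turn about z gives the same grasp; the last joint's range is limited). The gripper opens to 93 mm and grips with 3 to 60 N. Pads are 15 mm wide; open, the fingers measure 128 mm over their backs; the gripper's body (75 mm by 188 mm) begins 65 mm behind the grasp point.
Start: joints at [-71.889, 34.337, -0.143, 91.639, 0.103, 54.024, -4.572], TCP at [0.278, 0.67, 0.191] pointing down, gripper open.
Joint ranges: [-147.43, 147.43], [-19.82, 112.94], [-74.19, 73.91], [6.32, 146.72], [-59.91, 239.91], [6.04, 106.73], [-150.56, 150.56]. Speed limits (degrees/s): [127.2, 127.2, 172.46, 172.46, 180, 180, 180].

### API

Orientations are given as [roll, pitch, yaw] about the fixed x, y, z axes, in that order (R = Rz(yaw) Ry(pitch) Rx(roll)).
In Python, from cell import * gives the robot as it stands.
- The arm moves only by the tool step_arm, never from a script. Its argument "commands" is one flat list of numbers, 7 for each row, row after row: the turn, a rotation vector about the world's x, y, z in rad, then the shift along the world's x, y, z in mm, then the finger opening in mm, from 0 to 93. A call has 1 to 10 rows; each row shifts and turns the commanded pose from where the row before left it; what a row does not reach is not made up. A row lasts 1/10 s, in which the tool goes at most 50 mm and 8.59 degrees, less where a joint would pass 70% of its speed; a pose out of reach is approached as far as the arm can. A call is refused whole if a number of a shift passes 50 or a number of a turn 0.15, either way. A call with a gripper value outside its range is refused whole. The fingers move at their own pace and stop on an object; "newtons" is the grip in N (left out, the last holds). Time passes only in rows, so rows that do not move let the fingers close. It gives the time, the measured TCP pose, the force, the opening and the grip force at its end, in the units of the state.
- sense(): the state, without advancing time (a new reading comes with each control period).
- read_camera(name): name is "side" or "top"; returns a dict with "image" (420x560x3 uint8, blue, green, red), "vfov" (degrees; the focal length in pixels is half the picture's height over the tangent of half this angle, whatever the lens; pixels are square), "cx", "cy" (the principal point, pixels), "world_from_camera" (4x4, takes a point from camera to world coordinates). Camera axes: x right, y up, looking along -z (the intrinsics and any distortion apply to the point x, -y, -z); pixel columns grow to the right and rows downward; lengths in m; the calibration is good to about 2 mm. A picture is of the moment at which its call begins. There is no depth.
- hand_in(): hands the job in; it is judged then, once.
The state is a dict: "t": time; "joints": joint angles; "joint_vel": joint speeds; "joint_efforts": joint torques, N m; "position": TCP position; "tcp_rot": TCP orientation; "wrist_force": force on the tool from outside, world axes, zero at the start; "ft_torque": the same for the moment, N m; "grip_width": opening from 0.0 (shut) to 1.0 (fully open); "grasp_force": force on a finger pad.
Only numpy, scipy, OpenCV 4.12 (cv2) and the standard library are available. Lean on these libraries where they do the work, as an engineer would, in place of code of your own. Each camera call takes 0.05 s, during which the arm holds its last target. There are 200 camera calls.

## Working session

There is one attempt and no reset: what is moved stays moved. The work goes in short steps, Python scripts to look and compute and a tool call to move; the robot and the scene stay as the last step left them, time stands still between calls to the robot, and variables do not carry over. Pictures are saved under pics/ and viewed, at most 10 in all, crops included, and the job is handed in when it is done.

Besides the shell and the picture viewer there is one more tool, called after ">>>" as name(argument=value, ...), one argument or row to a line, values as JSON. step_arm: Moves the arm, as the interface text tells. Its arguments: {"type":"object","properties":{"commands":{"type":"array"},"newtons":{"type":"number"}},"required":["commands"]}

```bash
mkdir -p pics
python3 - <<'E'
from cell import *
import cv2,pickle
for n in ("top","side"):
    d=read_camera(n); cv2.imwrite(f"pics/{n}0.png",d["image"]); pickle.dump(d,open(n+"0.pkl","wb"))
    print({k:v for k,v in d.items() if k!="image"})
s=sense();print(s); 
try: print(pinch_z)
except Exception as e: print(e)
E
```

```text
{'vfov': 49.89616312296786, 'cx': 275.8562304128796, 'cy': 200.11310008209978, 'world_from_camera': array([[ 0.00386586,  0.99152897, -0.12982817,  0.38158276],
       [-0.99993576,  0.00521633,  0.01006351, -0.0108399 ],
       [ 0.01065548,  0.12978092,  0.99148544,  1.43217857],
       [ 0.        ,  0.        ,  0.        ,  1.        ]])}
{'vfov': 56.64251331517077, 'cx': 277.08522162742975, 'cy': 217.93196183616232, 'world_from_camera': array([[ 0.89984563,  0.26881381, -0.343536  ,  0.22038116],
       [-0.43603387,  0.53202658, -0.72582517, -0.72677821],
       [-0.01234155,  0.80292394,  0.59595372,  0.7165473 ],
       [ 0.        ,  0.        ,  0.        ,  1.        ]])}
{'t': 0.1, 'joints': array([-71.88938796,  34.37734202,  -0.1458325 ,  91.67377194,
         0.10290902,  54.02300118,  -4.57245546]), 'joint_vel': array([-0.05183209, -0.11495533, -0.0235535 , -0.17080197, -0.0417573 ,
       -0.01374838,  0.0179644 ]), 'joint_efforts': array([ 5.97775375e-03, -7.66552377e+01,  1.50290474e+00, -2.52936584e+01,
       -5.22922666e-02,  1.35820673e-02,  4.20458480e-05]), 'position': array([0.27734964, 0.66937666, 0.19059503]), 'tcp_rot': array([-1.79926318e+02,  6.75375514e-03,  1.57497860e+02]), 'wrist_force': array([ 0.43402087,  0.35607712, -0.14619595]), 'ft_torque': array([0.04236746, 0.02291121, 0.02544686]), 'grasp_force': 0.0, 'grip_width': 1.0013446118828269}
0.0188
```

View pics/top0.png

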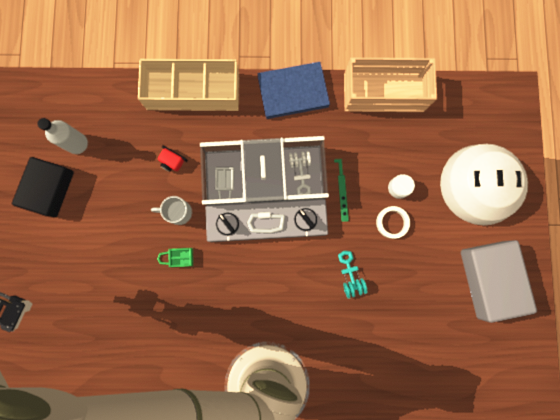

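View pics/side0.png

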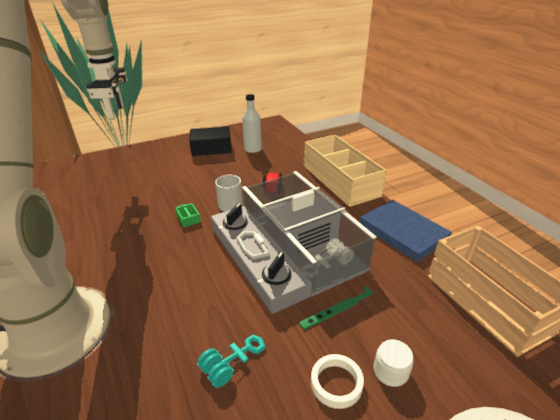

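The top view shows the cabinet around (265,190), with the door tab at (263,166) and knobs at (228,224) and (306,220). The cam candidates are the silver item in the right bay at (300,172) and the turquoise look-alike on the bench at (352,275). The silver one fits the description. The left bay holds the steel belay (224,180). I'll confirm this in one enlarged crop.

Run:
```python
import cv2
im=cv2.imread("pics/top0.png")[125:250,190:345]
cv2.imwrite("pics/crop0.png",cv2.resize(im,None,fx=4.8,fy=4.8,interpolation=cv2.INTER_CUBIC)[:600])
```

```text
(no output)
```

View pics/crop0.png

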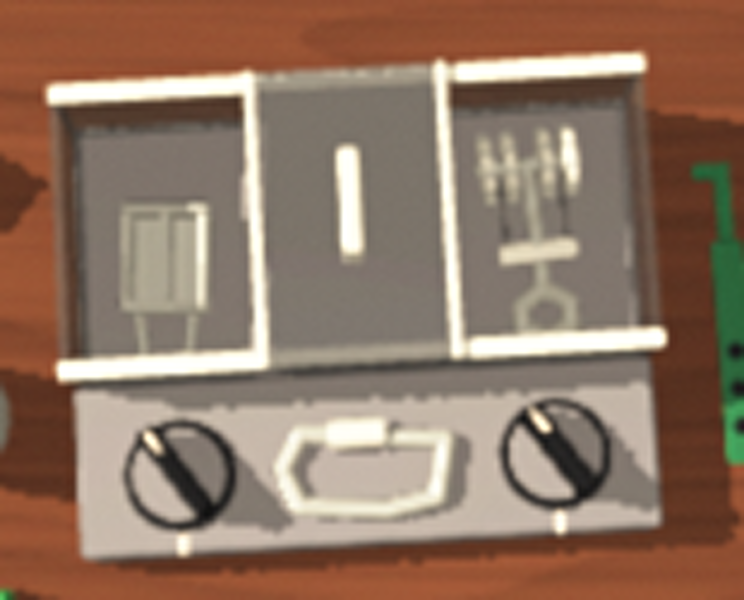

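The crop confirms it: the right bay holds the silver cam, with four lobes, a cross-bar trigger and a thumb loop. The left bay holds the belay. So the door goes right (-y) and I use the right knob. Next I fit the cabinet pose.

```bash
cat > h.py <<'E'
import numpy as np,pickle
from scipy.optimize import least_squares
def proj(d,P):
    T=d["world_from_camera"];p=(np.atleast_2d(P)-T[:3,3])@T[:3,:3]
    f=d["image"].shape[0]/2/np.tan(np.radians(d["vfov"])/2)
    return np.c_[d["cx"]+f*p[:,0]/-p[:,2], d["cy"]-f*p[:,1]/-p[:,2]]
def ray(d,uv,z):
    T=d["world_from_camera"];f=d["image"].shape[0]/2/np.tan(np.radians(d["vfov"])/2)
    v=T[:3,:3]@np.array([(uv[0]-d["cx"])/f,-(uv[1]-d["cy"])/f,-1]);return T[:3,3]+v*(z-T[2,3])/v[2]
def world(q,L):
    c,s=np.cos(q[2]),np.sin(q[2]);L=np.atleast_2d(L);return np.c_[q[0]+c*L[:,0]-s*L[:,1],q[1]+s*L[:,0]+c*L[:,1],L[:,2]]
E
python3 - <<'E'
from h import *
d=pickle.load(open("top0.pkl","rb"));s=pickle.load(open("side0.pkl","rb"))
c=lambda u,v:((u+.5)/4.8+189.5,(v+.5)/4.8+124.5)
L=np.array([[-.15,.12,.062],[-.15,-.12,.062],[-.09,.186,.114],[-.09,-.186,.114],[.09,.186,.114],[.09,-.186,.114],[-.2,.186,.05],[-.2,-.186,.05]])
U=np.array([c(180,475),c(556,453),c(58,380),c(667,347),c(46,88),c(645,56),c(82,558),c(662,524)])
r=least_squares(lambda q:(proj(d,world(q,L))-U).ravel(),[.55,0,0])
q=r.x;print("cab",q[:2],np.degrees(q[2]));print((proj(d,world(q,L))-U).round(1).tolist())
np.save("cab.npy",q)
ta=ray(d,c(347,147),.162);tb=ray(d,c(352,258),.162);t=(ta+tb)/2
print("tab",ta,tb,t)
R=np.array([[np.cos(q[2]),-np.sin(q[2])],[np.sin(q[2]),np.cos(q[2])]])
print("tab in cab",R.T@(t[:2]-q[:2]))
k=world(q,[[-.15,-.12,.084]]);print("knobR",k)
print("bar ends",ray(d,c(540,412),.096),ray(d,c(592,496),.096))
print("side pix",proj(s,world(q,L)).round().tolist(),"tab",proj(s,t))
E
```

```text
cab [0.64580886 0.01304351] 3.5306836195141424
[[-0.2, -0.1], [0.3, 0.0], [0.2, -0.8], [-0.6, -1.0], [0.5, 0.4], [-0.3, 0.4], [-0.3, 0.5], [0.5, 0.6]]
tab [0.67780654 0.01690039 0.162     ] [0.61036273 0.0133957  0.162     ] [0.64408464 0.01514804 0.162     ]
tab in cab [-0.00159135  0.00220672]
knobR [[ 0.50348353 -0.11596619  0.084     ]]
bar ends [ 0.52594566 -0.10270087  0.096     ] [ 0.47394698 -0.13464124  0.096     ]
side pix [[234.0, 218.0], [276.0, 270.0], [242.0, 186.0], [313.0, 262.0], [295.0, 171.0], [375.0, 236.0], [209.0, 215.0], [271.0, 300.0]] tab [[301.89919964 193.5958464 ]]
```

Run:
```python
import cv2
im=cv2.imread("pics/side0.png")[165:310,200:380]
cv2.imwrite("pics/crop1.png",cv2.resize(im,None,fx=4,fy=4,interpolation=cv2.INTER_CUBIC))
```

```text
(no output)
```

View pics/crop1.png

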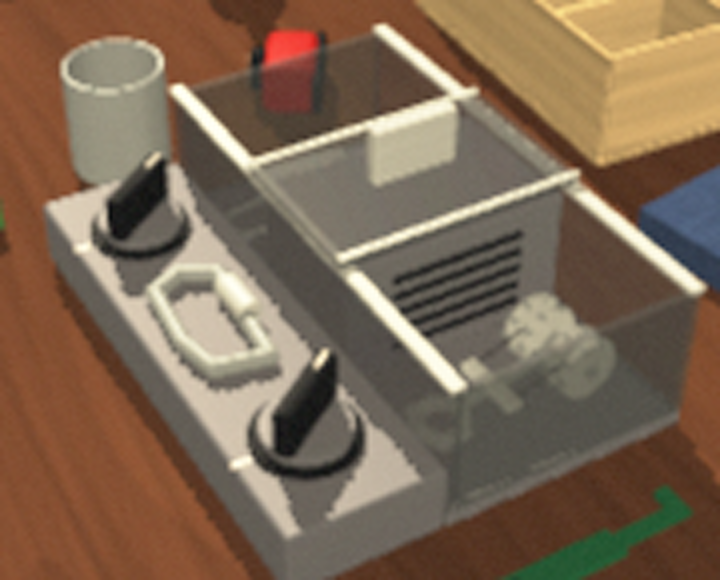

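>>> step_arm(
  commands=[0,0,0.025,0,0,35,93,0,0,0.025,0,0,35,93,0,0,0.025,20,-36,0,93,0,0,0.025,20,-36,0,93,0,0,0.025,20,-36,0,93,0,0,0.025,20,-36,0,93,0,0,0.025,20,-36,0,93,0,0,0.025,20,-36,0,93,0,0,0.025,20,-36,0,93,0,0,0.025,20,-36,0,93],
)

```text
t: 1.1
position: [0.438, 0.3801, 0.2611]
tcp_rot: [-180.0, -0.0, 171.9]
wrist_force: [1.3, 0.1, 0.6]
grip_width: 1.003
grasp_force: 0.0
```

```bash
python3 -c "
from cell import *
s=sense();print(s['joints'].round(1),s['position'],s['tcp_rot'])"
```

```text
[-45.1  20.1  -1.9 106.4   0.8  53.5  34.4] [0.43798547 0.3800747  0.26112406] [-1.79979851e+02 -9.13387851e-03  1.71880263e+02]
```

>>> step_arm(
  commands=[0,0,0.02,20.7,-36.5,0,60,0,0,0.02,20.7,-36.5,0,60,0,0,0.02,20.7,-36.5,0,60,0,0,0.02,20.7,-36.5,0,60,0,0,0.02,20.7,-36.5,0,60,0,0,0.02,20.7,-36.5,0,60,0,0,0.02,20.7,-36.5,0,60,0,0,0.02,20.7,-36.5,0,60,0,0,0.02,20.7,-36.5,0,60,0,0,0.02,20.7,-36.5,0,60],
)

```text
t: 2.1
position: [0.6449, 0.0152, 0.261]
tcp_rot: [180.0, -0.0, -176.7]
wrist_force: [0.8, 0.8, 1.1]
grip_width: 0.644
grasp_force: 0.0
```

>>> step_arm(
  commands=[0,0,0,0,0,-20,60,0,0,0,0,0,-30,60,0,0,0,0,0,-30,60,0,0,0,0,0,-20,60,0,0,0,0,0,-15,60,0,0,0,0,0,-13,60,0,0,0,0,0,0,60],
)

```text
t: 2.8
position: [0.6434, 0.0168, 0.1315]
tcp_rot: [-180.0, -0.2, -176.7]
wrist_force: [-0.9, 0.0, 0.7]
grip_width: 0.645
grasp_force: 0.0
```

>>> step_arm(
  commands=[0,0,0,0,0,0,0,0,0,0,0,0,0,0,0,0,0,0,0,0,0,0,0,0,0,0,0,0,0,0,0,0,0,0,0,0,0,0,0,0,0,0],
  newtons=15,
)

```text
t: 3.4
position: [0.6446, 0.0167, 0.1335]
tcp_rot: [-180.0, 0.0, -176.7]
wrist_force: [0.3, -3.0, 0.1]
grip_width: 0.18
grasp_force: 2.2
```

>>> step_arm(
  commands=[0,0,0,0,0,0,0,0,0,0,0,0,0,0,0,0,0,0,0,0,0],
)

```text
t: 3.7
position: [0.6446, 0.0164, 0.1335]
tcp_rot: [-180.0, 0.0, -176.7]
wrist_force: [-0.6, -2.0, 2.4]
grip_width: 0.12
grasp_force: 15.0
```

>>> step_arm(
  commands=[0,0,0,0.3,-5,0,0,0,0,0,0.7,-12,0,0,0,0,0,0.8,-13,0,0,0,0,0,0.8,-13,0,0,0,0,0,0.8,-13,0,0,0,0,0,0.8,-13,0,0,0,0,0,0.8,-13,0,0,0,0,0,0.8,-13,0,0,0,0,0,0.8,-13,0,0,0,0,0,0.4,-6,0,0],
)

```text
t: 4.7
position: [0.6518, -0.0995, 0.1335]
tcp_rot: [-180.0, 0.0, -176.8]
wrist_force: [0.0, 2.3, 5.0]
grip_width: 0.119
grasp_force: 15.0
```

>>> step_arm(
  commands=[0,0,0,0.2,-3,0,0,0,0,0,0.1,-2,0,0,0,0,0,0,-1,0,0,0,0,0,0,0,0,0],
)

```text
t: 5.1
position: [0.652, -0.1034, 0.1334]
tcp_rot: [-180.0, 0.0, -176.7]
wrist_force: [0.8, 0.6, 4.5]
grip_width: 0.118
grasp_force: 15.0
```

>>> step_arm(
  commands=[0,0,0,0.1,-2,0,0,0,0,0,0,0,0,0],
)

```text
t: 5.3
position: [0.6521, -0.1053, 0.1334]
tcp_rot: [-180.0, 0.0, -176.7]
wrist_force: [0.7, 2.2, 4.4]
grip_width: 0.12
grasp_force: 15.0
```

>>> step_arm(
  commands=[0,0,0,0.1,-2,0,0,0,0,0,0,0,0,0],
)

```text
t: 5.5
position: [0.6522, -0.1067, 0.1334]
tcp_rot: [180.0, 0.0, -176.7]
wrist_force: [1.1, 2.7, 5.5]
grip_width: 0.119
grasp_force: 15.0
```

Not at the stop yet. I'll keep going in small increments.

>>> step_arm(
  commands=[0,0,0,0.1,-2,0,0,0,0,0,0,0,0,0],
)

```text
t: 5.7
position: [0.6522, -0.1068, 0.1334]
tcp_rot: [179.9, -0.0, -176.6]
wrist_force: [-1.4, 7.5, 6.0]
grip_width: 0.12
grasp_force: 15.0
```

>>> step_arm(
  commands=[0,0,0,0.1,-2,0,0,0,0,0,0,0,0,0],
)

```text
t: 5.9
position: [0.6522, -0.1068, 0.1334]
tcp_rot: [179.8, -0.0, -176.5]
wrist_force: [-0.7, 11.6, 7.2]
grip_width: 0.12
grasp_force: 15.0
```

>>> step_arm(
  commands=[0,0,0,0.1,-2,0,0,0,0,0,0,0,0,0],
)

```text
t: 6.1
position: [0.6523, -0.1068, 0.1334]
tcp_rot: [179.6, -0.0, -176.5]
wrist_force: [-0.7, 16.5, 7.5]
grip_width: 0.121
grasp_force: 15.0
```

>>> step_arm(
  commands=[0,0,0,0,0,0,50,0,0,0,0,0,0,50,0,0,0,0,0,0,50,0,0,0,0,0,0,50],
)

```text
t: 6.5
position: [0.6517, -0.1141, 0.1328]
tcp_rot: [-180.0, -0.1, -176.8]
wrist_force: [-0.6, -0.5, 0.7]
grip_width: 0.417
grasp_force: 0.0
```

>>> step_arm(
  commands=[0,0,0,0,3,0,50,0,0,0,0,3,0,50,0,0,0,0,0,25,50,0,0,0,0,0,40,50,0,0,0,0,0,40,50,0,0,0,0,0,10,50,0,0,0,0,0,0,50],
)

```text
t: 7.2
position: [0.6531, -0.1072, 0.2501]
tcp_rot: [-180.0, 0.2, -176.7]
wrist_force: [-0.5, 0.4, -0.3]
grip_width: 0.536
grasp_force: 0.0
```

>>> step_arm(
  commands=[0,0,0.086,-21.5,-1.5,0,50,0,0,0.086,-21.5,-1.5,0,50,0,0,0.086,-21.5,-1.5,0,50,0,0,0.086,-21.5,-1.5,0,50,0,0,0.086,-21.5,-1,0,50,0,0,0.086,-21.5,-1,0,50,0,0,0.086,-21.5,-1,0,50,0,0,0,0,0,0,50],
)

```text
t: 8.0
position: [0.4984, -0.1165, 0.2468]
tcp_rot: [179.8, -0.2, -142.2]
wrist_force: [0.2, 0.1, 0.1]
grip_width: 0.538
grasp_force: 0.0
```

Run:
```python
from cell import *
import cv2
d=read_camera("side");cv2.imwrite("pics/side1.png",cv2.resize(d["image"][160:320,200:400],None,fx=3.7,fy=3.7,interpolation=cv2.INTER_CUBIC))
s=sense();print(s['joints'].round(1),s['position'],s['tcp_rot'])
```

```text
[ 13.4  16.3  -8.5 114.8   3.1  49.2 130.9] [ 0.50043413 -0.11630898  0.2472172 ] [ 1.79911176e+02 -8.01150664e-02 -1.42325862e+02]
```

View pics/side1.png

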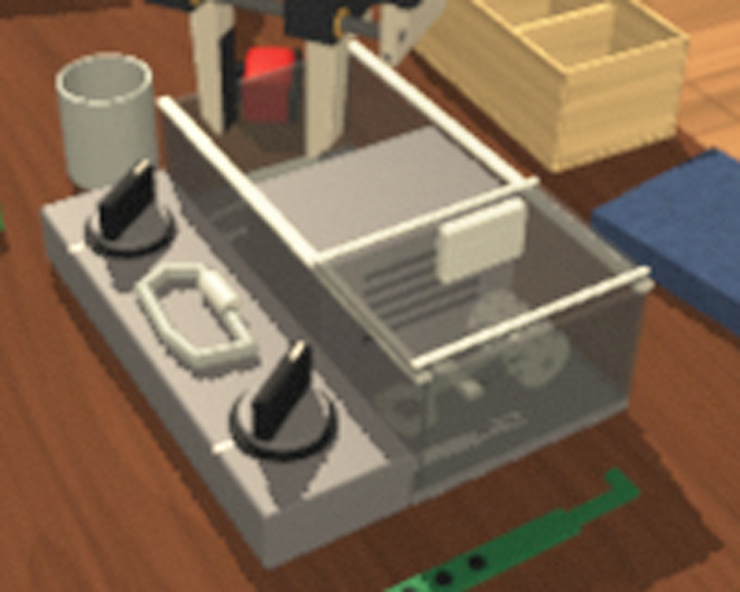

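The side view shows the door fully over the right bay, with the tab at crop (482,240) and its outer edge at the cabinet's end wall. The stop was also felt at 16 N. Now I descend on the right knob.

>>> step_arm(
  commands=[0,0,0,2,0,-30,50,0,0,0,0,0,-40,50,0,0,0,0,0,-40,50,0,0,0,0,0,-30,50,0,0,0,0,0,-20,50,0,0,0,0,0,-10,50,0,0,0,0,0,-8,50,0,0,0,0,0,0,50],
)

```text
t: 8.85
position: [0.504, -0.116, 0.0696]
tcp_rot: [180.0, -0.0, -142.2]
wrist_force: [0.6, 0.1, 0.4]
grip_width: 0.537
grasp_force: 0.0
```

>>> step_arm(
  commands=[0,0,0,0,0,0,0,0,0,0,0,0,0,0,0,0,0,0,0,0,0,0,0,0,0,0,0,0,0,0,0,0,0,0,0,0,0,0,0,0,0,0,0,0,0,0,0,0,0,0,0,0,0,0,0,0],
  newtons=20,
)

```text
t: 9.65
position: [0.5038, -0.1162, 0.0703]
tcp_rot: [-180.0, 0.0, -142.2]
wrist_force: [1.1, 0.5, -0.7]
grip_width: 0.004
grasp_force: 0.0
```

The fingers shut completely, so I need to look.

Run:
```python
from cell import *
import cv2,numpy as np
a=read_camera("side");b=read_camera("top")
A=cv2.resize(a["image"][160:320,200:360],(480,480),interpolation=cv2.INTER_CUBIC)
B=cv2.resize(b["image"][140:260,190:270+40],(320,320*120//120),interpolation=cv2.INTER_CUBIC)
B=np.vstack([B,np.zeros((160,320,3),np.uint8)])
cv2.imwrite("pics/s2.png",np.hstack([A,B]))
s=sense();print(s['position'],s['tcp_rot'],s['grip_width'],s['joints'])
```

```text
[ 0.50383536 -0.11620781  0.07029334] [ 1.79999056e+02  2.49288874e-03 -1.42228597e+02] 0.00681468802115017 [ 11.0524773   30.81881503  -6.14508398 124.5078622    7.44971872
  25.00276946 126.78291559]
```

View pics/s2.png

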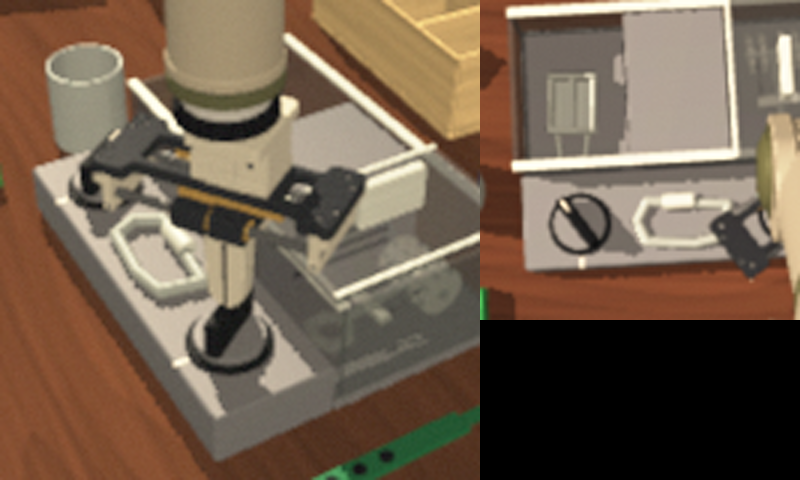

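```bash
python3 - <<'E'
from h import *
from scipy.optimize import least_squares
s=pickle.load(open("side0.pkl","rb"));q=np.load("cab.npy");d=pickle.load(open("top0.pkl","rb"))
print(proj(s,[.5038,-.1162,.0703]),proj(s,[.5038,-.1162,.12]))
print("bar top ctr/ends side",proj(s,world(q,[[-.15,-.12,.096]])))
b=q[2]+.6;k=world(q,[[-.15,-.12,.096]])[0]
for e in(.032,-.032):
  p=k+e*np.array([np.cos(b),np.sin(b),0]);print(proj(s,p),proj(d,p))
print("ledge corner R front, box corners R", proj(s,world(q,[[-.2,-.186,.05],[-.2,-.186,0],[-.2,.186,.05],[-.09,-.186,.114],[.09,-.186,.114],[-.09,.186,.114]])))
E
python3 -c "
import cv2
a=cv2.imread('pics/s2.png')[240:380,160:300];cv2.imwrite('pics/s2c.png',cv2.resize(a,(560,560),interpolation=cv2.INTER_CUBIC))"
```

```text
[[275.72811307 267.54432927]] [[275.41651585 251.83064673]]
bar top ctr/ends side [[275.40409845 259.52678823]]
[[281.35139487 251.30389907]] [[299.95529568 209.49680891]]
[[269.14929133 268.17484982]] [[313.25976385 226.4934542 ]]
ledge corner R front, box corners R [[270.58657829 299.76071451]
 [271.06793061 314.40347323]
 [209.35277475 215.0943772 ]
 [312.87570234 261.7741864 ]
 [374.81742551 236.22658711]
 [242.16271497 186.17396848]]
```

View pics/s2c.png

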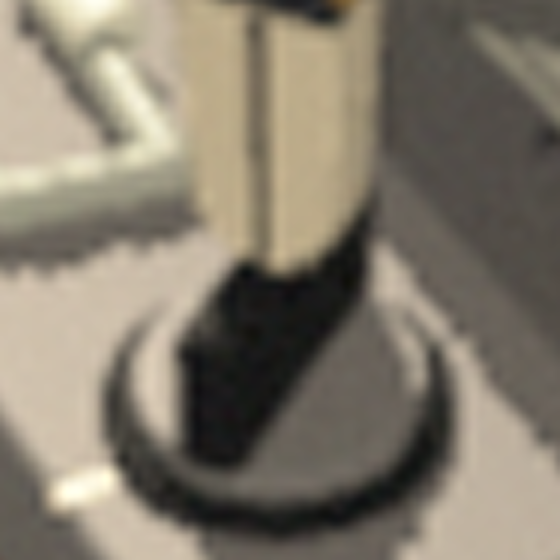

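Run:
```python
from h import *
s=pickle.load(open("side0.pkl","rb"))
print(proj(s,[.5004,-.1163,.2472]))
y=np.radians(217.7);n=np.array([np.sin(y),-np.cos(y),0])
for w in(.025,-.025):
  for o in(0,.01): print(w,o,proj(s,np.array([.5004,-.1163,.2472+o])+w*n))
```

```text
[[273.07774927 206.88751976]]
0.025 0 [[262.59001184 203.99080304]]
0.025 0.01 [[262.42644652 200.08422119]]
-0.025 0 [[283.80130081 209.84936842]]
-0.025 0.01 [[283.79126764 205.89772589]]
```

Projecting the reported TCP into the picture puts the tips about 20 mm lower than they appear. The fingers have closed just above the bar, so I'll open, feel my way lower and close again.

>>> step_arm(
  commands=[0,0,0,0,0,0,50,0,0,0,0,0,0,50,0,0,0,0,0,0,50,0,0,0,0,0,0,50,0,0,0,0,0,-5,50,0,0,0,0,0,-5,50,0,0,0,0,0,0,50],
)

```text
t: 10.45
position: [0.5033, -0.1161, 0.0595]
tcp_rot: [179.9, -0.0, -142.2]
wrist_force: [0.1, -0.2, -0.5]
grip_width: 0.522
grasp_force: 0.0
```

>>> step_arm(
  commands=[0,0,0,0,0,-4,50,0,0,0,0,0,-4,50,0,0,0,0,0,0,50],
)

```text
t: 10.75
position: [0.5035, -0.1162, 0.0517]
tcp_rot: [180.0, -0.0, -142.2]
wrist_force: [-0.6, 0.3, -1.0]
grip_width: 0.537
grasp_force: 0.0
```

>>> step_arm(
  commands=[0,0,0,0,0,0,0,0,0,0,0,0,0,0,0,0,0,0,0,0,0,0,0,0,0,0,0,0,0,0,0,0,0,0,0,0,0,0,0,0,0,0,0,0,0,0,0,0,0],
  newtons=10,
)

```text
t: 11.45
position: [0.5033, -0.1156, 0.0524]
tcp_rot: [179.9, -0.0, -142.2]
wrist_force: [-2.6, 4.5, 5.1]
grip_width: 0.147
grasp_force: 10.0
```

Now the bar is gripped (13.7 mm). I'll twist clockwise with a firmer grip.

>>> step_arm(
  commands=[0,0,0,0,0,0,0,0,0,0,0,0,0,0,0,0,-0.1,0,0,0,0,0,0,-0.1,0,0,0,0,0,0,-0.1,0,0,0,0,0,0,-0.1,0,0,0,0,0,0,-0.1,0,0,0,0,0,0,-0.1,0,0,0,0,0,0,0,0,0,0,0],
  newtons=40,
)

```text
t: 12.35
position: [0.5035, -0.1159, 0.0524]
tcp_rot: [-180.0, -0.0, -176.7]
wrist_force: [-3.0, 2.2, 4.8]
grip_width: 0.145
grasp_force: 40.0
```

```bash
python3 -c "
from cell import *
s=sense();print(s['joints'].round(1),s['position'],s['tcp_rot'],s['wrist_force'],s['ft_torque'],s['grip_width'])"
```

```text
[  4.4  32.6   3.3 125.6  -4.7  21.9 104.8] [ 0.50348523 -0.11594917  0.05239529] [-1.79999894e+02 -3.74016342e-02 -1.76682698e+02] [-2.98203624  2.24151015  4.77892037] [0.65905057 0.62121591 0.06184021] 0.14520740795874215
```

>>> step_arm(
  commands=[0,0,-0.1,0,0,0,0,0,0,-0.1,0,0,0,0,0,0,-0.1,0,0,0,0,0,0,-0.1,0,0,0,0,0,0,-0.1,0,0,0,0,0,0,-0.05,0,0,0,0,0,0,0,0,0,0,0],
)

```text
t: 13.05
position: [0.5034, -0.1164, 0.0524]
tcp_rot: [-180.0, -0.0, 151.9]
wrist_force: [-2.6, 1.5, 4.9]
grip_width: 0.147
grasp_force: 40.0
```

```bash
python3 -c "
from cell import *
s=sense();print(s['position'],s['tcp_rot'],s['wrist_force'],s['ft_torque'],s['grip_width'])"
```

```text
[ 0.50342674 -0.11636216  0.05240871] [-1.79967154e+02 -2.69345503e-02  1.51917859e+02] [-2.61135841  1.52496726  4.86093107] [0.26354612 0.68882045 0.14723949] 0.14719956292626638
```

>>> step_arm(
  commands=[0,0,-0.05,0,0,0,0,0,0,-0.05,0,0,0,0,0,0,0,0,0,0,0],
)

```text
t: 13.35
position: [0.5034, -0.1164, 0.0524]
tcp_rot: [-180.0, -0.0, 146.3]
wrist_force: [-2.5, 1.2, 5.4]
grip_width: 0.148
grasp_force: 40.6
```

```bash
python3 -c "
from cell import *
s=sense();print(s['position'],s['tcp_rot'],s['wrist_force'],s['ft_torque'],s['grip_width'])"
```

```text
[ 0.50338264 -0.11642038  0.05239194] [-1.79957990e+02 -2.48741379e-02  1.46262864e+02] [-2.53695181  1.23379868  5.35097589] [0.14806387 0.71114616 0.60057075] 0.14820435983715788
```

The torque rose to 0.6 N m, so the knob is at its stop. I'll hold it there with slightly more turn.

>>> step_arm(
  commands=[0,0,-0.03,0,0,0,0,0,0,0,0,0,0,0,0,0,0,0,0,0,0,0,0,0,0,0,0,0,0,0,0,0,0,0,0,0,0,0,0,0,0,0,0,0,0,0,0,0,0,0,0,0,0,0,0,0,0,0,0,0,0,0,0,0,0,0,0,0,0,0],
)

```text
t: 14.35
position: [0.5034, -0.1164, 0.0524]
tcp_rot: [-180.0, -0.0, 144.6]
wrist_force: [-3.3, 0.5, 6.0]
grip_width: 0.151
grasp_force: 41.6
```

Run:
```python
from cell import *
import cv2
s=sense();print(s['position'],s['tcp_rot'],s['ft_torque'],s['grip_width'])
d=read_camera("side");cv2.imwrite("pics/side3.png",cv2.resize(d["image"][160:320,200:400],None,fx=3.7,fy=3.7,interpolation=cv2.INTER_CUBIC))
```

```text
[ 0.50338071 -0.11641181  0.05238193] [-1.79963160e+02 -2.59036356e-02  1.44584655e+02] [0.10058864 0.71566357 0.78934644] 0.15090239762044919
```

View pics/side3.png

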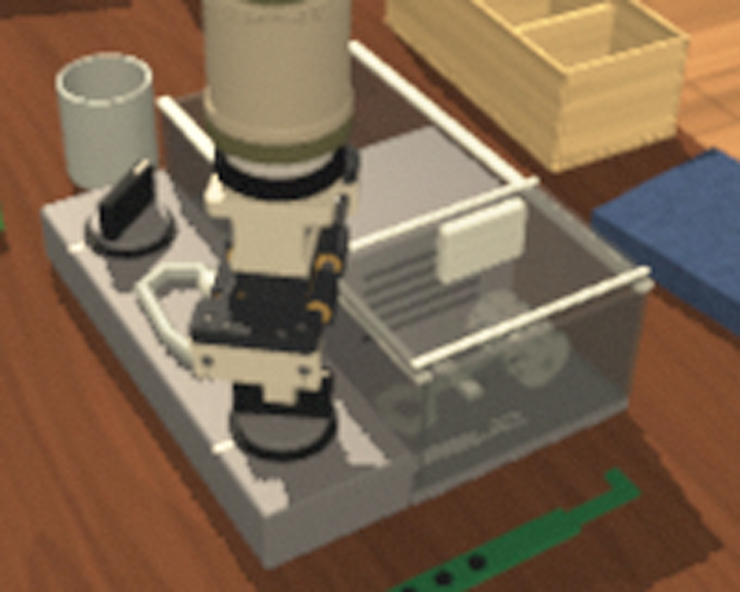

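The knob is at its stop, its bar now seen pointing right of cabinet x, and the door is still home. I'll turn back with the spring to near rest, release and lift.

>>> step_arm(
  commands=[0,0,0.12,0,0,0,0,0,0,0.12,0,0,0,0,0,0,0.12,0,0,0,0,0,0,0.12,0,0,0,0,0,0,0.12,0,0,0,0,0,0,0.12,0,0,0,0,0,0,0.12,0,0,0,0,0,0,0.12,0,0,0,0,0,0,0.12,0,0,0,0,0,0,0.12,0,0,0,0],
)

```text
t: 15.4
position: [0.5034, -0.1156, 0.0524]
tcp_rot: [179.9, -0.0, -146.5]
wrist_force: [-4.0, 4.2, 5.6]
grip_width: 0.149
grasp_force: 40.0
```

>>> step_arm(
  commands=[0,0,0,0,0,0,50,0,0,0,0,0,0,50,0,0,0,0,0,0,50,0,0,0,0,0,0,50,0,0,0,0,0,0,50],
)

```text
t: 15.9
position: [0.504, -0.1163, 0.0523]
tcp_rot: [-180.0, 0.0, -146.8]
wrist_force: [0.1, -0.3, -0.7]
grip_width: 0.513
grasp_force: 0.0
```

>>> step_arm(
  commands=[0,0,0,0,0,15,50,0,0,0,0,0,30,50,0,0,0,0,0,40,50,0,0,0,0,0,40,50,0,0,0,0,0,40,50,0,0,0,0,0,40,50,0,0,0,0,0,20,50,0,0,0,0,0,0,50],
)

```text
t: 16.7
position: [0.5053, -0.1164, 0.2804]
tcp_rot: [-179.8, 0.2, -146.8]
wrist_force: [-0.1, 0.5, -0.2]
grip_width: 0.537
grasp_force: 0.0
```

Run:
```python
from cell import *
import cv2
d=read_camera("side");cv2.imwrite("pics/side4.png",cv2.resize(d["image"][160:320,200:400],None,fx=3.7,fy=3.7,interpolation=cv2.INTER_CUBIC))
```

```text
(no output)
```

View pics/side4.png

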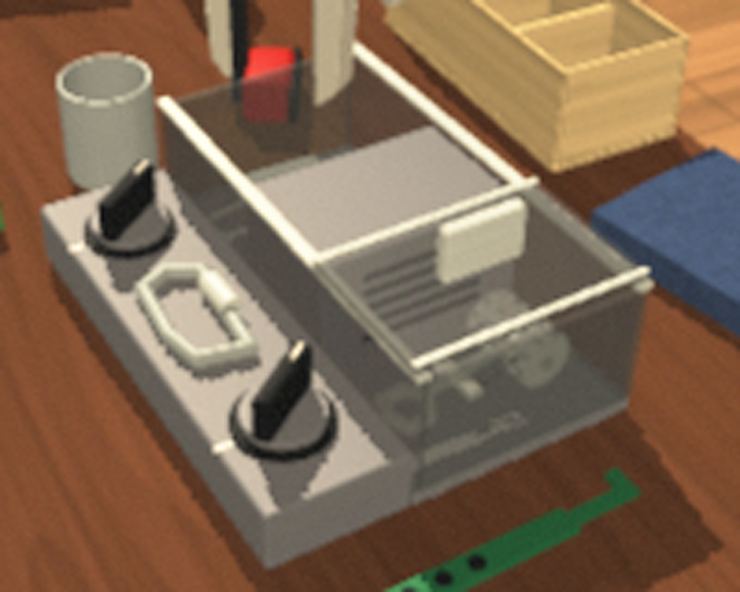

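The right knob is back at rest, with its bar at crop (285,385) as before. The door is home, and the gear and left knob are undisturbed. The gripper is clear, so I'm handing in.

```bash
python3 -c "
from cell import *
print(hand_in())"
```

```text
the job is handed in; nothing more can be done
None
```

I slid the door to its end stop over the right bay, which holds the silver cam. I then twisted that bay's knob clockwise to its stop, held it about a second and returned it to rest, and handed the job in at about 17 s; no verdict came back.

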